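# Check a dowel hole with the depth gauge

### The arm

A 7-joint arm with a two-finger parallel gripper is mounted at the origin on the work surface. World frame = base frame: x ahead of the robot, y to its left, z up, the work surface at z = 0. Lengths are in m, angles in degrees, forces in N, time in s.
With the tool pointing down it reaches from about 0.425 to 0.875 m from the base axis. Payload 4.7 kg.
Tool frame: the origin (TCP) lies between the finger pads; the fingertips stand 8 mm ahead of it and the grasp point (between the pads) lies 11 mm behind it (env.tip_extent is the distance from the TCP to the fingertips, in m); z points along the fingers, y is the line along which they close (so a half turn about z gives the same grasp; the last joint's range is limited). The gripper opens to 87 mm and grips with 3 to 60 N. Pads are 19 mm wide; open, the fingers measure 117 mm over their backs; the gripper's body (75 mm by 190 mm) begins 51 mm behind the grasp point.
Start: joints at [70.308, 18.392, -4.016, 83.108, 1.295, 78.541, -3.26], TCP at [0.228, -0.609, 0.231] pointing down, gripper open.
Joint ranges: [-163.93, 163.93], [-17.29, 119.83], [-79.2, 71.16], [3.27, 140.29], [-89.18, 269.18], [5.43, 117.66], [-154.24, 154.24]. Speed limits (degrees/s): [147.25, 147.25, 180, 180, 180, 180, 180].

### API

Orientations are given as [roll, pitch, yaw] about the fixed x, y, z axes, in that order (R = Rz(yaw) Ry(pitch) Rx(roll)).
In Python, from cell import sensors, vision, workorder, env gives the robot as it stands.
- The arm moves only by the tool drive_tool, never from a script. Its argument "moves" is a list of rows, each an object of numbers: "x", "y", "z": the shift along the tool's x, y, z in mm; "rx", "ry", "rz": the turn, a rotation vector about the tool's x, y, z in rad; "fingers": the closure, from -1 (fully open) to 1 (shut). In form: [{"x": .., "y": .., "z": .., "rx": .., "ry": .., "rz": .., "fingers": ..}, ...]. A call has 1 to 20 rows; each row is the pose to reach, as a shift and turn from the pose commanded when the call began, along the tool's axes at that moment; what a row does not reach only later rows make up. A row lasts 1/8 s, in which the tool goes at most 62.5 mm and 10.7 degrees, less where a joint would pass 70% of its speed; a pose out of reach is approached as far as the arm can. A call with a gripper value outside its range is refused whole. The fingers move at their own pace and stop on an object; "force" is the grip in N (left out, the last holds). Time passes only in rows, so rows that repeat a pose let the fingers close. It gives the time, the measured TCP pose, the force, the opening and the grip force at its end, in the units of the state.
- sensors.get_obs(): the state, without advancing time (a new reading comes with each control period).
- vision.read_camera(name): name is "scene" or "top" or "wrist"; returns a dict with "image" (420x560x3 uint8, red, green, blue), "fx", "fy", "cx", "cy" (pixels), "R" (3x3) and "t" (3): a world point X has camera coordinates R X + t. Camera axes: x right, y down, z forward; pixel columns grow to the right and rows downward; lengths in m; the calibration is good to about 2 mm. A picture is of the moment at which its call begins. There is no depth.
- workorder.sign_off(): hands the job in; it is judged then, once.
The state is a dict: "time_s": time; "qpos": joint angles; "joint_velocities": joint speeds; "effort": joint torques, N m; "tool_pos": TCP position; "tool_rot": TCP orientation; "force": force on the tool from outside, world axes, zero at the start; "wrist_torque": the same for the moment, N m; "grip_width": finger opening in m; "grasp_force": force on a finger pad.
Only numpy, scipy, OpenCV 4.12 (cv2) and the standard library are available. Lean on these libraries where they do the work, as an engineer would, in place of code of your own. Each camera call takes 0.05 s, during which the arm holds its last target. There are 200 camera calls.

### The job

Sweep the loose wood chips off the ledge of the dowelling jig onto the bench with the scraper block, never with the gripper itself, and lay the scraper back down on the bench, off the jig. Then take the depth gauge from its cradle, push its rod into the jig's steel guide tube until the collar stops against the tube's mouth, and draw it right out again. Finish while still holding the gauge still and level in the gripper, its tip centred under the magnifier's lens about midway between bench and lens and touching nothing, without disturbing the bottle, screwdriver and jar.

Things in the scene. Friction and masses are not known exactly. Their poses are not given: they have to be found in the camera images.
- jig: fixed dowelling jig. Base board 100 (its x) x 240 mm (its y), 40 thick, y = -170 to +70; its open part, the ledge, is y = -170 to 0. On the rest stands a hardwood block, 100 x 70, up to 115 mm above the bench, with a dark clamp on top (to 146 mm; its lever reaches x = +91). The guide tube points to -y. Origin on the bench under the middle of the block's -y face. Yaw varies
- tube_mouth (a point): centre of the open mouth of the horizontal guide tube, at jig (0, -30, 75) mm; axes as the jig's: the rod goes in along +y. Tube outer diameter 22 mm, bore 14 mm, sticking 30 mm out of the block; bore and blind hole together 85 mm deep
- ledge (a point): centre of the ledge part that holds the chips, on its top surface, at jig (0, -105, 40) mm; axes as the jig's. The ledge's two long free edges lie at x = -50 and +50 mm; the bench beside the +x edge is free
- chip0: loose wood chip, a flat offcut 30 (its x) x 20 (its y) x 15 mm, 10 g, lying at the start anywhere on the jig's ledge, turned by up to 0.5 rad from the jig; origin at the centre of its underside
- chip1: a second loose wood chip, a flat offcut 30 (its x) x 20 (its y) x 15 mm, 10 g, lying at the start anywhere on the jig's ledge, turned by up to 0.5 rad from the jig; origin at the centre of its underside
- chip2: a third loose wood chip, a flat offcut 30 (its x) x 20 (its y) x 15 mm, 10 g, lying at the start anywhere on the jig's ledge, turned by up to 0.5 rad from the jig; origin at the centre of its underside
- scraper: scraper block standing loose on the bench: steel sole 54 mm (its x) x 120 mm (its y) x 16 mm, and on it a dark wooden grip rib 22 mm (x) x 90 mm (y) rising to 62 mm; about 0.25 kg. Origin at the centre of the underside. Grip the rib from above across its 22 mm. Yaw about vertical varies.
- cradle: fixed wooden cradle for the gauge: 56 mm wide, 150 mm long, two open-topped notched supports, 12 mm thick, at y = -36 and y = +66 mm, cheeks up to 54 mm; origin on the bench below the gauge's origin. The gauge lifts straight up out of it. Yaw about vertical varies.
- gauge: loose depth gauge, about 0.18 kg, level in the cradle, axis 50 mm above the bench. Square aluminium handle 22 x 22 mm, y = -45 to +45 mm; then a steel rod, 8 mm diameter, to y = +165 (tip); fixed collar, 28 mm diameter, on the rod at y = +90 to +98. Origin at the handle's middle, on the axis: grip here from above across the 22 mm. +y points to the tip. Balance point about y = +35
- gauge_tip (a point): the end of the gauge's rod, on its axis, at gauge (0, 165, 0) mm; axes as the gauge's
- collar_face (a point): centre of the collar's front face, at gauge (0, 98, 0) mm; it meets the tube's mouth when the rod is fully in, 67 mm deep
- magnifier: fixed bench magnifier: level lens in a black ring, 94 mm outer diameter, 10 mm thick, 180 mm above the bench; a 12 mm arm runs from the ring along its +x to a post 110 mm from the lens centre on a round foot (100 mm diameter, 18 mm high). Nothing below the lens. Origin on the bench straight below the lens centre. Yaw varies
- lens (a point): centre of the lens, 180 mm straight above the magnifier's origin
- glue: bystander: glue bottle, 60 mm diameter, 170 mm tall, standing at the far left; origin at the centre of its underside
- screwdriver: bystander: screwdriver lying on the bench at the right, near the robot; origin on its underside, length along its x
- dowel_jar: bystander: jar, 70 mm diameter, 80 mm tall, standing at the far side; origin at the centre of its underside

How it is judged:
By the outcome, as a careful person would: the job done as asked, in the order asked, and still so for the second after the job is handed in, while the arm keeps its last pose, push and grip.
It also fails if it takes over 72 s, if anything falls off the work surface, if the arm or the gripper's body presses on something with over 40 N, if the wrist force passes 120 N, or if a joint passes its speed limit or range.

## Working session

There is one attempt and no reset: what is moved stays moved. The work goes in short steps, Python scripts to look and compute and a tool call to move; the robot and the scene stay as the last step left them, time stands still between calls to the robot, and variables do not carry over. Pictures are saved under pics/ and viewed, at most 10 in all, crops included, and the job is handed in when it is done.

Besides the shell and the picture viewer there is one more tool, called after "Request:" by a JSON object that holds its "method" and its "body". drive_tool: Moves the arm, as the interface text tells. Its arguments: {"type":"object","properties":{"moves":{"type":"array"},"force":{"type":"number"}},"required":["moves"]}

```bash
ls; mkdir -p pics; python3 - <<'E'
from cell import sensors, vision, workorder, env
import cv2,numpy as np
print(sensors.get_obs(), env.tip_extent)
for n in ("top","scene"):
    c=vision.read_camera(n); cv2.imwrite(f"pics/{n}0.png",c["image"][:,:,::-1]); np.save(f"{n}0.npy",c,allow_pickle=True)
    print(n,c["fx"],c["cx"],c["cy"],np.round(c["R"],3).tolist(),c["t"], (-c["R"].T@c["t"]).round(3))
E
```

```text
pics
{'time_s': 0.0, 'qpos': array([70.30745759, 18.43727946, -4.01566783, 83.17412252,  1.29372499,
       78.54148612, -3.26044521]), 'joint_velocities': array([-0.08885051,  0.01700541,  0.02856528,  0.04140204,  0.01172698,
        0.00039014,  0.02125788]), 'effort': array([-9.00586042e-05, -4.91287458e+01, -4.03918857e-01, -3.12527239e+01,
       -6.37667114e-02,  4.38751420e-02,  1.74004763e-04]), 'tool_pos': array([ 0.22741253, -0.60834644,  0.22948853]), 'tool_rot': array([-1.79892285e+02,  4.49803446e-03,  2.05017086e+01]), 'force': array([-0.40392855, -0.28680435, -0.16745475]), 'wrist_torque': array([ 0.0089088 ,  0.0661176 , -0.01601968]), 'grasp_force': 0.0, 'grip_width': 0.08709569853646285} 0.008
top 472.99808844413036 275.5101619137619 214.10653470892655 [[0.02, -1.0, 0.016], [-0.994, -0.021, -0.106], [0.106, -0.014, -0.994]] [-0.08216899  0.62450375  1.23760095] [ 0.492 -0.051  1.298]
scene 484.4501913951386 277.5936984867472 203.04424625162835 [[0.229, 0.973, -0.003], [0.754, -0.179, -0.632], [-0.615, 0.143, -0.775]] [-0.07284539 -0.3883335   1.68648625] [ 1.347 -0.239  1.062]
```

View pics/top0.png

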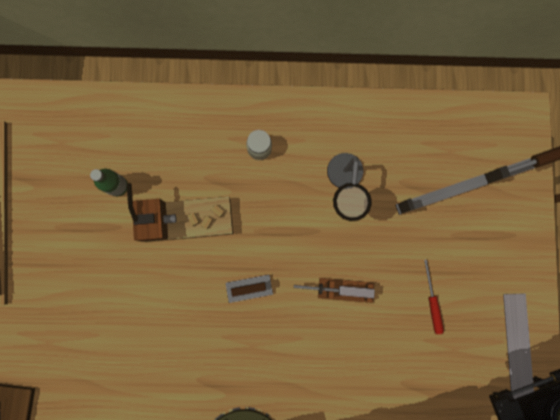

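View pics/scene0.png

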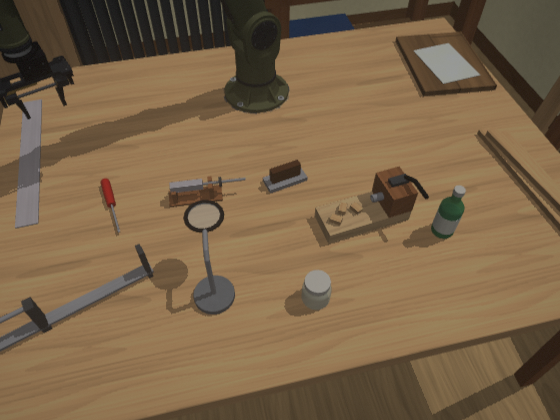

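The top view shows the jig (tube mouth about (176,219), ledge to (232,215)), with three chips at about (195,224), (210,222) and (220,211). The scraper is at (250,289), and the gauge at (357,292) with its tip at (295,287). The lens is at (352,202), the post at (345,170), the jar at (259,143) and the glue at (105,180). The scene view agrees with this layout.

```bash
cat > h.py <<'E'
import numpy as np,cv2
from cell import sensors, vision, workorder, env
from scipy.spatial.transform import Rotation as Ro
def load(n): return np.load(n+".npy",allow_pickle=True).item()
def snap(n,f):
    c=vision.read_camera(n); np.save(f+".npy",c,allow_pickle=True); return c
def ray(c,p):
    d=np.array([(p[0]-c["cx"])/c["fx"],(p[1]-c["cy"])/c["fy"],1.]); return -c["R"].T@c["t"], c["R"].T@d
def plane(c,p,z):
    o,d=ray(c,p); return o+d*(z-o[2])/d[2]
def tri(c1,p1,c2,p2):
    (o1,d1),(o2,d2)=ray(c1,p1),ray(c2,p2)
    s=np.linalg.lstsq(np.c_[d1,-d2],o2-o1,rcond=None)[0]
    a,b=o1+s[0]*d1,o2+s[1]*d2; return (a+b)/2,np.linalg.norm(a-b)
def proj(c,X):
    v=c["R"]@np.asarray(X,float)+c["t"]; return np.array([c["fx"]*v[0]/v[2]+c["cx"],c["fy"]*v[1]/v[2]+c["cy"]])
def tool():
    o=sensors.get_obs(); return o["tool_pos"],Ro.from_euler("xyz",o["tool_rot"],degrees=True)
def shift(target,yaw):  # move numbers to reach TCP target, pointing down with tool yaw
    p,R=tool(); T=Ro.from_euler("xyz",[180,0,yaw],degrees=True)
    return (R.inv().apply(np.asarray(target)-p)*1000).round(1),(R.inv()*T).as_rotvec().round(3)
E
python3 - <<'E'
from h import *
t=load("top0")
for n,p,z in [("mouth",(176,219),.075),("ledge far",(232,215),.04),("scr",(250,286),.062),("gauge",(357,292),.06),("tip",(295,287),.05),("lens",(352,202),.18),("foot",(345,168),.018),("jar",(259,140),.08),("glue",(97,175),.17)]: print(n,plane(t,p,z).round(3))
w=snap("wrist","w0"); p,R=tool()
print(w["fx"],R.inv().apply(-w["R"].T@w["t"]-p).round(3),(w["R"]@R.as_matrix()).round(3))
a=load("top0")["image"][130:315,90:390]; cv2.imwrite("pics/crop1.png",cv2.resize(a,None,fx=2.66,fy=2.66,interpolation=cv2.INTER_CUBIC)[:,:,::-1])
E
```

```text
mouth [0.603 0.189 0.075]
ledge far [0.621 0.047 0.04 ]
scr [ 0.435 -0.007  0.062]
gauge [ 0.425 -0.284  0.06 ]
tip [ 0.434 -0.124  0.05 ]
lens [ 0.644 -0.249  0.18 ]
foot [ 0.76  -0.258  0.018]
jar [ 0.816 -0.021  0.08 ]
glue [0.697 0.364 0.17 ]
335.170224136749 [ 0.077 -0.    -0.154] [[-0.001  1.    -0.   ]
 [-0.96  -0.001 -0.281]
 [-0.281  0.     0.96 ]]
```

View pics/crop1.png

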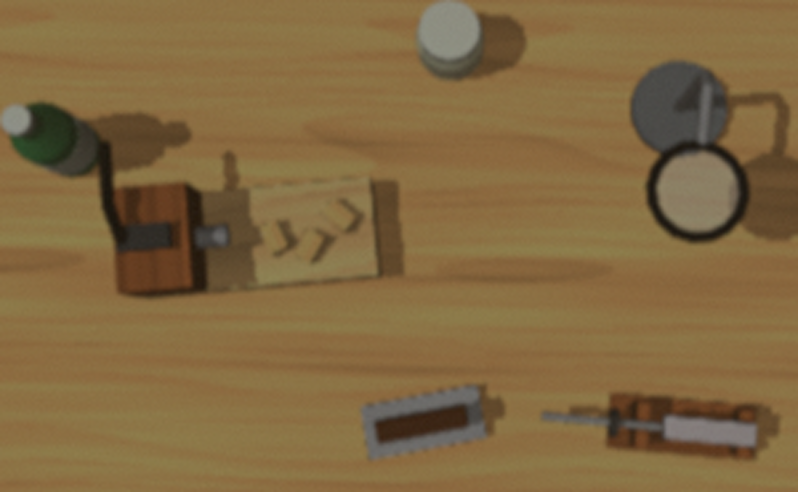

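```bash
python3 - <<'E'
from h import *
t,s=load("top0"),load("scene0")
print("jaw",tri(t,(405,208),s,(145,262)),tri(t,(405,208),s,(140,248)))
print(shift([.435,-.10,.30],90))
p=[.435,-.10,.30]
E
```

```text
jaw (array([ 0.6485766 , -0.41380326,  0.04757939]), np.float64(0.0022679753715981656)) (array([ 0.64178807, -0.40732217,  0.09617761]), np.float64(0.01256188853673246))
(array([ 372.5, -403.7,  -69.7]), array([-1.000e-03, -1.000e-03, -1.213e+00]))
```

```bash
python3 - <<'E'
from h import *
print(shift([.5,-.08,.30],90))
E
```

```text
(array([ 440.4, -399.7,  -69.8]), array([-1.000e-03, -1.000e-03, -1.213e+00]))
```

Request:
{"method": "drive_tool", "body": {"moves": [{"x": 55,"y": -50,"z": -70,"rz": -0.17,"fingers": -1},{"x": 110,"y": -100,"z": -70,"rz": -0.35,"fingers": -1},{"x": 165,"y": -150,"z": -70,"rz": -0.52,"fingers": -1},{"x": 220,"y": -200,"z": -70,"rz": -0.69,"fingers": -1},{"x": 275,"y": -250,"z": -70,"rz": -0.87,"fingers": -1},{"x": 330,"y": -300,"z": -70,"rz": -1.04,"fingers": -1},{"x": 385,"y": -350,"z": -70,"rz": -1.213,"fingers": -1},{"x": 440,"y": -400,"z": -70,"rz": -1.213,"fingers": -1},{"x": 440,"y": -400,"z": -70,"rz": -1.213,"fingers": -1},{"x": 440,"y": -400,"z": -70,"rz": -1.213,"fingers": -1},{"x": 440,"y": -400,"z": -70,"rz": -1.213,"fingers": -1},{"x": 440,"y": -400,"z": -70,"rz": -1.213,"fingers": -1}]}}

```text
invalid input at $.moves[0]: expected keys x, y, z, rx, ry, rz, fingers
```

```bash
python3 - <<'E'
from h import *
c=snap("wrist","w1"); p,R=tool(); print(p,R.as_euler("xyz",degrees=True),sensors.get_obs()["joint_velocities"].round(1), (-c["R"].T@c["t"]).round(3)); cv2.imwrite("pics/w1.png",c["image"][:,:,::-1])
print(shift([.5,.14,.30],90))
E
```

```text
[ 0.22747997 -0.60854096  0.22987304] [-1.79930928e+02  5.37874312e-03  2.05031486e+01] [ 0.1 -0.2 -0.  -0.2 -0.1 -0.1  0.1] [ 0.299 -0.581  0.384]
(array([ 517.4, -605.8,  -69.4]), array([-1.000e-03, -1.000e-03, -1.213e+00]))
```

View pics/w1.png

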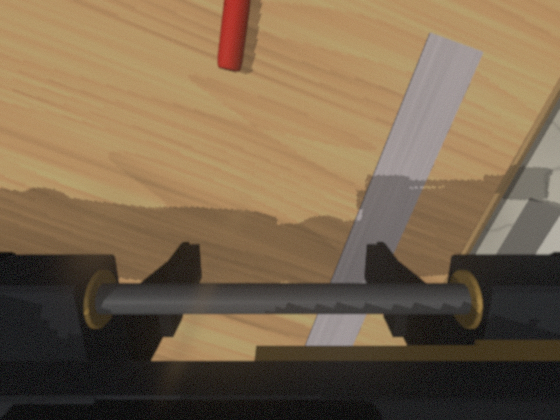

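The move was refused because a row needs every key. The picture, from the start pose, shows only the screwdriver (230,60) and the rule, with the gripper filling the rows below about 240.

```bash
python3 - <<'E'
from h import *
print(shift([.5,-.25,.34],90))
E
```

```text
(array([ 380.8, -240.5, -109.9]), array([-1.000e-03, -1.000e-03, -1.213e+00]))
```

Request:
{"method": "drive_tool", "body": {"moves": [{"x": 50,"y": -30,"z": -20,"rx": 0,"ry": 0,"rz": -0.17,"fingers": -1},{"x": 100,"y": -60,"z": -40,"rx": 0,"ry": 0,"rz": -0.35,"fingers": -1},{"x": 150,"y": -95,"z": -60,"rx": 0,"ry": 0,"rz": -0.52,"fingers": -1},{"x": 200,"y": -125,"z": -80,"rx": 0,"ry": 0,"rz": -0.69,"fingers": -1},{"x": 250,"y": -160,"z": -100,"rx": 0,"ry": 0,"rz": -0.87,"fingers": -1},{"x": 300,"y": -190,"z": -110,"rx": 0,"ry": 0,"rz": -1.04,"fingers": -1},{"x": 350,"y": -220,"z": -110,"rx": 0,"ry": 0,"rz": -1.213,"fingers": -1},{"x": 381,"y": -240,"z": -110,"rx": 0,"ry": 0,"rz": -1.213,"fingers": -1},{"x": 381,"y": -240,"z": -110,"rx": 0,"ry": 0,"rz": -1.213,"fingers": -1},{"x": 381,"y": -240,"z": -110,"rx": 0,"ry": 0,"rz": -1.213,"fingers": -1},{"x": 381,"y": -240,"z": -110,"rx": 0,"ry": 0,"rz": -1.213,"fingers": -1}]}}

```text
time_s: 1.58
tool_pos: [0.4995, -0.2523, 0.3404]
tool_rot: [-180.0, 0.0, 89.8]
force: [0.2, -0.3, 0.3]
grip_width: 0.087
grasp_force: 0.0
```

```bash
python3 - <<'E'
from h import *
c=snap("wrist","w1"); p,R=tool(); print(p,R.as_euler("xyz",degrees=True),sensors.get_obs()["joint_velocities"].round(1), (-c["R"].T@c["t"]).round(3))
E
```

```text
[ 0.49959429 -0.25212986  0.34040816] [-1.79972964e+02  1.92268625e-02  8.98433371e+01] [-0.1 -0.1 -0.3  0.1 -0.2 -0.1 -0.1] [ 0.5   -0.175  0.495]
```

Request:
{"method": "drive_tool", "body": {"moves": [{"x": 50,"y": 0,"z": 0,"rx": 0,"ry": 0,"rz": 0,"fingers": -1},{"x": 80,"y": 0,"z": 0,"rx": 0,"ry": 0,"rz": 0,"fingers": -1},{"x": 80,"y": 0,"z": 0,"rx": 0,"ry": 0,"rz": 0,"fingers": -1},{"x": 80,"y": 0,"z": 0,"rx": 0,"ry": 0,"rz": 0,"fingers": -1},{"x": 80,"y": 0,"z": 0,"rx": 0,"ry": 0,"rz": 0,"fingers": -1}]}}

```text
time_s: 2.25
tool_pos: [0.5001, -0.1725, 0.3403]
tool_rot: [-180.0, 0.0, 89.8]
force: [-0.9, -0.7, 0.4]
grip_width: 0.0872
grasp_force: 0.0
```

```bash
python3 - <<'E'
from h import *
c=snap("wrist","w2")
E
```

Request:
{"method": "drive_tool", "body": {"moves": [{"x": 50,"y": 0,"z": 0,"rx": 0,"ry": 0,"rz": 0,"fingers": -1},{"x": 100,"y": 0,"z": 0,"rx": 0,"ry": 0,"rz": 0,"fingers": -1},{"x": 150,"y": 0,"z": 0,"rx": 0,"ry": 0,"rz": 0,"fingers": -1},{"x": 170,"y": 0,"z": 0,"rx": 0,"ry": 0,"rz": 0,"fingers": -1},{"x": 170,"y": 0,"z": 0,"rx": 0,"ry": 0,"rz": 0,"fingers": -1},{"x": 170,"y": 0,"z": 0,"rx": 0,"ry": 0,"rz": 0,"fingers": -1},{"x": 170,"y": 0,"z": 0,"rx": 0,"ry": 0,"rz": 0,"fingers": -1}]}}

```text
time_s: 3.18
tool_pos: [0.5005, -0.0025, 0.3403]
tool_rot: [-180.0, 0.0, 89.8]
force: [0.0, 0.4, -0.5]
grip_width: 0.0874
grasp_force: 0.0
```

```bash
python3 - <<'E'
from h import *
c=snap("wrist","w3")
E
```

Request:
{"method": "drive_tool", "body": {"moves": [{"x": 50,"y": 0,"z": 0,"rx": 0,"ry": 0,"rz": 0,"fingers": -1},{"x": 80,"y": 0,"z": 0,"rx": 0,"ry": 0,"rz": 0,"fingers": -1},{"x": 80,"y": 0,"z": 0,"rx": 0,"ry": 0,"rz": 0,"fingers": -1},{"x": 80,"y": 0,"z": 0,"rx": 0,"ry": 0,"rz": 0,"fingers": -1},{"x": 80,"y": 0,"z": 0,"rx": 0,"ry": 0,"rz": 0,"fingers": -1}]}}

```text
time_s: 3.85
tool_pos: [0.5007, 0.0776, 0.3403]
tool_rot: [-180.0, 0.0, 89.8]
force: [-0.1, 0.9, 0.1]
grip_width: 0.0868
grasp_force: 0.0
```

```bash
python3 - <<'E'
from h import *
c=snap("wrist","w4"); p,R=tool(); print(p,R.as_euler("xyz",degrees=True))
I=[load(f"w{i}")["image"][:300] for i in (1,2,3,4)]
m=np.vstack([np.hstack(I[:2]),np.hstack(I[2:])])
m=cv2.resize(m,(800,429)); cv2.imwrite("pics/mos.png",m[:,:,::-1])
E
```

```text
[0.50063259 0.07781336 0.34037427] [-1.79983849e+02  1.77360169e-02  8.98532381e+01]
```

View pics/mos.png

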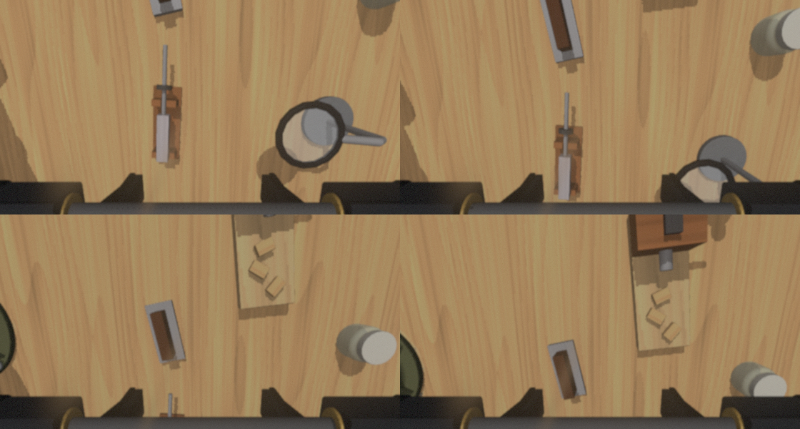

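The mosaic (scale 0.714; w1 w2 / w3 w4) shows, in mosaic pixels:
- **Gauge (w1):** handle about (163,140), tip (165,47).
- **Lens (w1):** (310,134).
- **Scraper:** (165,332) in w3 and (567,370) in w4.
- **Jig (w4):** mouth about (666,268), three chips at (660,297), (655,317) and (671,332).

Next I'll segment these by colour.

```bash
cat > seg.py <<'E'
from h import *
def parts(f,box,kind):
    I=load(f)["image"]; x0,y0,x1,y1=box; a=I[y0:y1,x0:x1]
    h=cv2.cvtColor(a,cv2.COLOR_RGB2HSV); H,S,V=[h[...,i].astype(int) for i in range(3)]
    m={"grey":(S<60)&(V>60),"dark":(V<60),"brown":(S>90)&(V<95)}[kind].astype(np.uint8)
    cs=cv2.findContours(m,cv2.RETR_EXTERNAL,cv2.CHAIN_APPROX_NONE)[0]
    return [(c.reshape(-1,2)+[x0,y0]) for c in cs if cv2.contourArea(c)>40],m
E
python3 - <<'E'
from seg import *
J=[("w1",(195,50,275,240)),("w2",(195,120,275,290)),("w3",(190,110,270,215)),("w4",(190,165,270,270)),("w4",(300,0,440,200)),("w1",(370,120,550,250))]
for f,b in J:
    for k in ("grey","dark"):
        for c in parts(f,b,k)[0]:
            r=cv2.minAreaRect(c.astype(np.float32)); print(f,b[:2],k,len(c),np.round(r[0],1),np.round(r[1],1),round(r[2],1))
tiles=[]
for f,b in J[:1]+J[2:]:
    a=load(f)["image"][b[1]:b[3],b[0]:b[2]].copy(); 
    a=cv2.resize(a,None,fx=3,fy=3,interpolation=cv2.INTER_CUBIC)
    for k,col in (("grey",(0,255,0)),("dark",(255,0,0))):
        for c in parts(f,b,k)[0]: cv2.polylines(a,[((c-b[:2])*3+1).astype(np.int32)],True,col,1)
    tiles.append(a)
W=np.zeros((600,800,3),np.uint8)
for t,(x,y) in zip(tiles,[(0,0),(245,0),(0,0),(490,0),(250,0)]): pass
def put(t,x,y,w,h): W[y:y+h,x:x+w]=t[:h,:w]
put(tiles[0],0,0,240,570); put(tiles[1],245,0,240,315); put(tiles[3],490,0,310,600)
put(cv2.resize(tiles[4],None,fx=.45,fy=.45),245,320,243,175)
cv2.imwrite("pics/seg.png",W[:,:,::-1])
E
```

```text
w1 (195, 50) grey 369 [228.5 144.5] [ 18.2 163.2] 1.3
w2 (195, 120) grey 172 [234.5 286.5] [ 5. 79.] 90.0
w2 (195, 120) grey 329 [229.5 204. ] [ 17. 150.] -0.0
w2 (195, 120) dark 78 [197.5 264.5] [37.  5.] 90.0
w3 (190, 110) grey 387 [230.6 164. ] [84.3 38.7] 76.5
w4 (190, 165) grey 336 [233.1 216.6] [79.  36.4] 75.6
w4 (190, 165) dark 62 [194.5 257.5] [23.  9.] 90.0
w4 (300, 0) grey 87 [371.5  63. ] [30. 19.] 90.0
w4 (300, 0) grey 93 [383.  13.] [26. 24.] 90.0
w1 (370, 120) grey 418 [438.7 191.4] [65. 83.] 31.0
w1 (370, 120) grey 266 [485.9 174.6] [110.1  45.4] 42.2
w1 (370, 120) dark 38 [378.5 246. ] [ 6. 17.] 90.0
w1 (370, 120) dark 436 [440.3 192.1] [73.2 97.5] 34.2
```

View pics/seg.png

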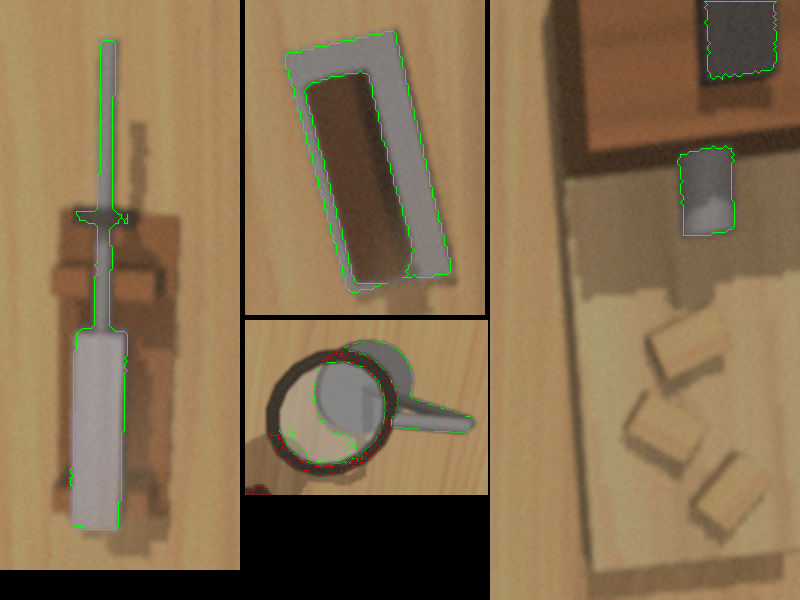

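The overlay confirms clean contours:
- **Gauge:** tip at tile (107,40).
- **Scraper sole:** a clean rectangle.
- **Tube (w4 tile):** edges x=680–733, mouth row about 235.
- **Ledge:** corner at (594,570).

I'll take two closer views of the jig before gripping anything.

Request:
{"method": "drive_tool", "body": {"moves": [{"x": 16,"y": 50,"z": 0,"rx": 0,"ry": 0,"rz": 0,"fingers": -1},{"x": 32,"y": 100,"z": 0,"rx": 0,"ry": 0,"rz": 0,"fingers": -1},{"x": 32,"y": 100,"z": 0,"rx": 0,"ry": 0,"rz": 0,"fingers": -1},{"x": 32,"y": 100,"z": 0,"rx": 0,"ry": 0,"rz": 0,"fingers": -1},{"x": 32,"y": 100,"z": 0,"rx": 0,"ry": 0,"rz": 0,"fingers": -1}]}}

```text
time_s: 4.53
tool_pos: [0.5997, 0.111, 0.3418]
tool_rot: [179.9, 0.1, 90.0]
force: [0.2, 0.1, 0.8]
grip_width: 0.0868
grasp_force: 0.0
```

```bash
python3 - <<'E'
from h import *
c=snap("wrist","w5")
E
```

Request:
{"method": "drive_tool", "body": {"moves": [{"x": -50,"y": 0,"z": 0,"rx": 0,"ry": 0,"rz": 0,"fingers": -1},{"x": -80,"y": 0,"z": 0,"rx": 0,"ry": 0,"rz": 0,"fingers": -1},{"x": -80,"y": 0,"z": 0,"rx": 0,"ry": 0,"rz": 0,"fingers": -1},{"x": -80,"y": 0,"z": 0,"rx": 0,"ry": 0,"rz": 0,"fingers": -1},{"x": -80,"y": 0,"z": 0,"rx": 0,"ry": 0,"rz": 0,"fingers": -1}]}}

```text
time_s: 5.2
tool_pos: [0.6001, 0.0332, 0.3411]
tool_rot: [179.9, -0.0, 90.1]
force: [0.3, 1.0, -0.1]
grip_width: 0.0869
grasp_force: 0.0
```

```bash
python3 - <<'E'
from seg import *
c=snap("wrist","w6")
C={i:load(f"w{i}") for i in range(1,7)}
# scraper
q={}
for i,b in ((3,(190,110,270,215)),(4,(190,165,270,262))):
    cs=parts(f"w{i}",b,"grey")[0]; c=max(cs,key=cv2.contourArea); q[i]=cv2.boxPoints(cv2.minAreaRect(c.astype(np.float32)))
    Q=np.array([plane(C[i],p+.5,.016) for p in q[i]]); print("sole",i,Q[:,:2].round(4).tolist(),"mean",Q.mean(0).round(4))
for a in q[3]:
    X=[tri(C[3],a,C[4],b) for b in q[4]]; j=min(X,key=lambda r:abs(r[0][2]-.016)+r[1]); print("tri",j[0].round(4),round(j[1],4))
# gauge
def spans(f,b):
    m=parts(f,b,"grey")[1]; o={}
    for r in range(m.shape[0]):
        x=np.flatnonzero(m[r]); 
        if len(x): o[r+b[1]]=((x[0]+x[-1])/2+b[0]+.5, x[-1]-x[0]+1)
    return o
G={1:spans("w1",(195,50,260,240)),2:spans("w2",(195,120,260,275))}
for i in G:
    r=sorted(G[i]); print(i,"tip row",r[0],"handle rows",[k for k in r if G[i][k][1]>=14][0],r[-1], [ (k,G[i][k]) for k in r[::12]])
# tube views
W=np.zeros((560,800,3),np.uint8)
for n,i in enumerate((5,6)):
    p=proj(C[i],[.603,.189,.075]).round().astype(int); print(i,p)
    y0=max(p[1]-50,0);x0=p[0]-66
    a=C[i]["image"][y0:y0+186,x0:x0+133]; a=cv2.resize(a,None,fx=3,fy=3,interpolation=cv2.INTER_CUBIC)[:560]
    W[:a.shape[0],n*400:n*400+a.shape[1]]=a; print("origin",x0,y0)
cv2.imwrite("pics/tube.png",W[:,:,::-1])
E
```

```text
sole 3 [[0.3886, 0.0495], [0.4415, 0.0614], [0.466, -0.0562], [0.4095, -0.07]] mean [ 0.4264 -0.0038  0.016 ]
sole 4 [[0.3887, 0.0507], [0.4406, 0.0639], [0.4665, -0.0563], [0.4111, -0.0714]] mean [ 0.4267 -0.0033  0.016 ]
tri [0.3861 0.0497 0.008 ] 0.0
tri [4.384e-01 6.170e-02 2.000e-04] 0.0009
tri [ 0.4655 -0.0554  0.0162] 0.0005
tri [ 0.4113 -0.0664  0.025 ] 0.0015
1 tip row 63 handle rows 120 226 [(63, (np.float64(231.0), np.int64(4))), (75, (np.float64(231.0), np.int64(6))), (87, (np.float64(230.5), np.int64(5))), (99, (np.float64(230.5), np.int64(5))), (111, (np.float64(230.0), np.int64(6))), (123, (np.float64(229.5), np.int64(17))), (135, (np.float64(230.0), np.int64(6))), (147, (np.float64(229.0), np.int64(6))), (159, (np.float64(227.5), np.int64(11))), (171, (np.float64(228.0), np.int64(18))), (183, (np.float64(228.0), np.int64(18))), (195, (np.float64(227.5), np.int64(17))), (207, (np.float64(227.0), np.int64(18))), (219, (np.float64(227.0), np.int64(16)))]
2 tip row 129 handle rows 184 274 [(129, (np.float64(232.5), np.int64(1))), (141, (np.float64(233.5), np.int64(5))), (153, (np.float64(232.5), np.int64(5))), (165, (np.float64(232.5), np.int64(5))), (177, (np.float64(232.0), np.int64(6))), (189, (np.float64(232.0), np.int64(4))), (201, (np.float64(231.5), np.int64(5))), (213, (np.float64(231.5), np.int64(5))), (225, (np.float64(230.5), np.int64(17))), (237, (np.float64(230.5), np.int64(17))), (249, (np.float64(230.5), np.int64(17))), (261, (np.float64(230.5), np.int64(17))), (273, (np.float64(230.0), np.int64(16)))]
5 [285 108]
origin 219 58
6 [285  37]
origin 219 0
```

View pics/tube.png

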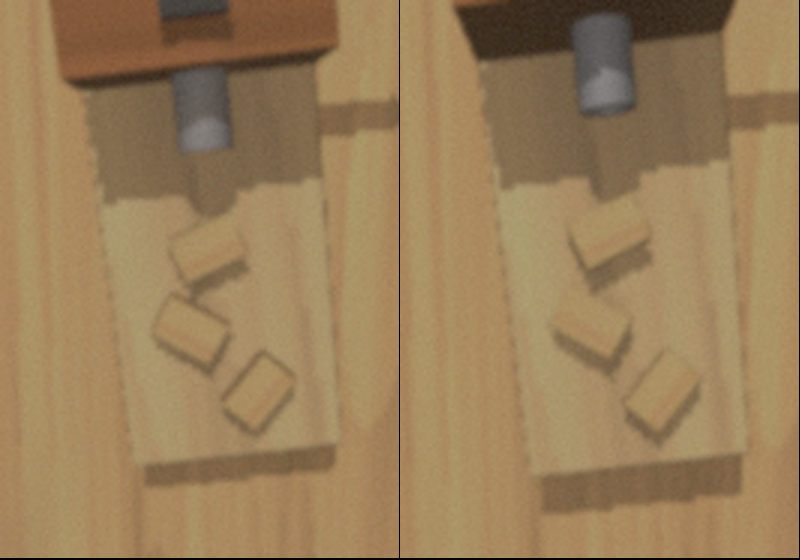

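In tile pixels of the tube view, the mouth is at about (206,149) in w5 and (607,108) in w6. The ledge's -y corners are (136,463)/(336,443) in w5 and (534,475)/(745,454) in w6. Each of the three chips lies between the tube and the ledge's end.

```bash
python3 - <<'E'
from seg import *
C={i:load(f"w{i}") for i in range(1,7)}
t5=lambda x,y:(219+x/3,58+y/3); t6=lambda x,y:(219+(x-400)/3,y/3)
for n,a,b in [("mouth",(206.5,149),(607,108)),("cornL",(136,463),(534,475)),("cornR",(336,443),(745,454)),("shadowL",(104,198),(501,190)),("shadowR",(321,180),(729,161))]:
    print(n,tri(C[5],t5(*a),C[6],t6(*b)),plane(C[5],t5(*a),.04)[:2].round(4),plane(C[6],t6(*b),.04)[:2].round(4))
for i,T,pts in ((5,t5,[(174,75),(182,150),(224,68),(231,147)]),(6,t6,[(574,25),(580,110),(630,20),(635,105)])):
    P=[plane(C[i],T(*p),.075)[:2].round(4) for p in pts]; print("tube",P, "mid mouth",(P[1]+P[3])/2, "yaw",np.degrees(np.arctan2(*-( (P[0]-P[1]+P[2]-P[3]))))%180)
for i,c in ((5,[(209,248),(192,330),(259,393)]),(6,[(608,230),(592,325),(663,393)])):
    T=t5 if i==5 else t6; print("chips",[plane(C[i],T(*p),.055)[:2].round(3).tolist() for p in c])
print("tip",tri(C[1],(231.2,63),C[2],(233.8,128.7)),"collar",tri(C[1],(230,120),C[2],(232,184)))
for i,tip,hs in ((1,(231.2,63),(228.3,161,227,226.5)),(2,(233.8,128.7),(230.8,222,230,274))):
    print(i,"tip",plane(C[i],tip,.05).round(4),"front",plane(C[i],hs[:2],.061).round(4),"back",plane(C[i],hs[2:],.061).round(4))
# handle front edge heights, lens
print("hfront",tri(C[1],(228.3,161),C[2],(230.8,222)))
for f,b in (("w1",(370,120,550,240)),("top0",(325,175,380,228)),("scene0",(175,190,232,240))):
    cs=parts(f,b,"dark")[0]; c=max(cs,key=cv2.contourArea); e=cv2.fitEllipse(cv2.convexHull(c.astype(np.int32))); print(f,np.round(e[0],1),np.round(e[1],1),plane(load(f),np.array(e[0])+.5,.18).round(4))
print(shift([.427,-.0035,.15],90+12.3))
E
```

```text
mouth (array([0.60605729, 0.18919063, 0.07875218]), np.float64(0.00036638937765730496)) [0.6069 0.1893] [0.6065 0.1965]
cornL (array([0.57389592, 0.04532818, 0.03707662]), np.float64(0.0004886220251213185)) [0.5738 0.0462] [0.5743 0.0457]
cornR (array([0.66950615, 0.05493008, 0.03660382]), np.float64(0.0009809809181672007)) [0.6685 0.0559] [0.6695 0.0553]
shadowL (array([0.56029691, 0.16771367, 0.01949238]), np.float64(0.00041315723020103243)) [0.5618 0.1686] [0.5622 0.1652]
shadowR (array([0.65696645, 0.17620892, 0.04256217]), np.float64(0.00022542810821533327)) [0.6572 0.1761] [0.6574 0.1766]
tube [array([0.5934, 0.2172]), array([0.5965, 0.1888]), array([0.6131, 0.2197]), array([0.6161, 0.19  ])] mid mouth [0.6063 0.1894] yaw 174.0063947534095
tube [array([0.5935, 0.2178]), array([0.5957, 0.1892]), array([0.6143, 0.2195]), array([0.6165, 0.1909])] mid mouth [0.6061  0.19005] yaw 175.6012946450044
chips [[0.608, 0.148], [0.6, 0.112], [0.631, 0.084]]
chips [[0.607, 0.148], [0.6, 0.111], [0.631, 0.083]]
tip (array([ 0.43564472, -0.12011265,  0.04353011]), np.float64(0.0002510040663028842)) collar (array([ 0.43473885, -0.18800971,  0.07210614]), np.float64(0.0006617197032636419))
1 tip [ 0.4364 -0.1209  0.05  ] front [ 0.4287 -0.2398  0.061 ] back [ 0.4225 -0.3299  0.061 ]
2 tip [ 0.4367 -0.1198  0.05  ] front [ 0.4286 -0.2435  0.061 ] back [ 0.4237 -0.3222  0.061 ]
hfront (array([ 0.43176294, -0.23699336,  0.08005292]), np.float64(9.249372175689386e-05))
w1 [434.9 188.7] [84.3 99.8] [ 0.6465 -0.25    0.18  ]
top0 [351.9 201.1] [36.8 38.6] [ 0.6445 -0.2503  0.18  ]
scene0 [203.4 215.7] [31.3 39.7] [ 0.6461 -0.2506  0.18  ]
(array([ -36.1, -173.4,  190.8]), array([ 0.001,  0.   , -0.212]))
```

Measurements are consistent:
- **Jig:** mouth about (0.6063,0.1897), yaw 5.7°, front edge 96 mm.
- **Scraper:** (0.427,-0.0035), yaw about 11.5°.
- **Gauge:** yaw about -4°.
- **Lens:** (0.6455,-0.250).

Next is the scraper.

Request:
{"method": "drive_tool", "body": {"moves": [{"x": -10,"y": -50,"z": 20,"rx": 0,"ry": 0,"rz": -0.1,"fingers": -1},{"x": -20,"y": -100,"z": 50,"rx": 0,"ry": 0,"rz": -0.2,"fingers": -1},{"x": -30,"y": -145,"z": 100,"rx": 0,"ry": 0,"rz": -0.2,"fingers": -1},{"x": -36,"y": -173,"z": 150,"rx": 0,"ry": 0,"rz": -0.2,"fingers": -1},{"x": -36,"y": -173,"z": 200,"rx": 0,"ry": 0,"rz": -0.2,"fingers": -1},{"x": -36,"y": -173,"z": 240,"rx": 0,"ry": 0,"rz": -0.2,"fingers": -1},{"x": -36,"y": -173,"z": 260,"rx": 0,"ry": 0,"rz": -0.2,"fingers": -1},{"x": -36,"y": -173,"z": 260,"rx": 0,"ry": 0,"rz": -0.2,"fingers": -1},{"x": -36,"y": -173,"z": 260,"rx": 0,"ry": 0,"rz": -0.2,"fingers": -1}]}}

```text
time_s: 6.38
tool_pos: [0.4283, -0.0041, 0.0815]
tool_rot: [179.9, 0.0, 101.5]
force: [0.4, 0.0, 0.9]
grip_width: 0.0868
grasp_force: 0.0
```

```bash
python3 - <<'E'
from h import *
print(tool()[0],sensors.get_obs()["tool_rot"],shift([.427,-.0035,.031],101.5))
E
```

```text
[ 0.42825203 -0.00413795  0.08149177] [1.79919629e+02 2.92154310e-02 1.01518805e+02] (array([ 0.9, -1.2, 50.5]), array([0.001, 0.001, 0.   ]))
```

Request:
{"method": "drive_tool", "body": {"moves": [{"x": 1,"y": -1,"z": 30,"rx": 0,"ry": 0,"rz": 0,"fingers": -1},{"x": 1,"y": -1,"z": 50,"rx": 0,"ry": 0,"rz": 0,"fingers": -1},{"x": 1,"y": -1,"z": 50,"rx": 0,"ry": 0,"rz": 0,"fingers": -1},{"x": 1,"y": -1,"z": 50,"rx": 0,"ry": 0,"rz": 0,"fingers": 1},{"x": 1,"y": -1,"z": 50,"rx": 0,"ry": 0,"rz": 0,"fingers": 1},{"x": 1,"y": -1,"z": 50,"rx": 0,"ry": 0,"rz": 0,"fingers": 1},{"x": 1,"y": -1,"z": 50,"rx": 0,"ry": 0,"rz": 0,"fingers": 1},{"x": 1,"y": -1,"z": 50,"rx": 0,"ry": 0,"rz": 0,"fingers": 1}], "force": 40}}

```text
time_s: 7.38
tool_pos: [0.4263, -0.0039, 0.0306]
tool_rot: [180.0, 0.0, 101.5]
force: [-0.5, -0.0, 0.7]
grip_width: 0.0448
grasp_force: 0.0
```

```bash
python3 - <<'E'
from h import *
o=sensors.get_obs(); print(o["tool_pos"],o["grip_width"],o["grasp_force"],o["force"])
print(shift([.534,.109,.150],95.7))
E
```

```text
[ 0.42629071 -0.00389336  0.03062563] 0.04479799724796599 0.0 [-0.50248402 -0.00461599  0.71443007]
(array([  89.2,  128. , -119.4]), array([0.   , 0.   , 0.101]))
```

Still closing, so I'll wait a bit.

Request:
{"method": "drive_tool", "body": {"moves": [{"x": 0,"y": 0,"z": 0,"rx": 0,"ry": 0,"rz": 0,"fingers": 1},{"x": 0,"y": 0,"z": 0,"rx": 0,"ry": 0,"rz": 0,"fingers": 1},{"x": 0,"y": 0,"z": 0,"rx": 0,"ry": 0,"rz": 0,"fingers": 1},{"x": 0,"y": 0,"z": 0,"rx": 0,"ry": 0,"rz": 0,"fingers": 1},{"x": 0,"y": 0,"z": 0,"rx": 0,"ry": 0,"rz": 0,"fingers": 1}]}}

```text
time_s: 8.0
tool_pos: [0.4263, -0.0038, 0.0305]
tool_rot: [180.0, 0.0, 101.5]
force: [0.8, 1.2, -1.4]
grip_width: 0.0219
grasp_force: 40.0
```

Request:
{"method": "drive_tool", "body": {"moves": [{"x": 0,"y": 0,"z": -40,"rx": 0,"ry": 0,"rz": 0,"fingers": 1},{"x": 0,"y": 0,"z": -80,"rx": 0,"ry": 0,"rz": 0,"fingers": 1},{"x": 30,"y": 40,"z": -100,"rx": 0,"ry": 0,"rz": 0.05,"fingers": 1},{"x": 60,"y": 80,"z": -100,"rx": 0,"ry": 0,"rz": 0.1,"fingers": 1},{"x": 89,"y": 128,"z": -90,"rx": 0,"ry": 0,"rz": 0.1,"fingers": 1},{"x": 89,"y": 128,"z": -70,"rx": 0,"ry": 0,"rz": 0.1,"fingers": 1},{"x": 89,"y": 128,"z": -60,"rx": 0,"ry": 0,"rz": 0.1,"fingers": 1},{"x": 89,"y": 128,"z": -60,"rx": 0,"ry": 0,"rz": 0.1,"fingers": 1},{"x": 89,"y": 128,"z": -60,"rx": 0,"ry": 0,"rz": 0.1,"fingers": 1}]}}

```text
time_s: 9.12
tool_pos: [0.5341, 0.1077, 0.0913]
tool_rot: [179.9, 0.1, 95.7]
force: [0.5, -0.7, -2.1]
grip_width: 0.0216
grasp_force: 40.0
```

```bash
python3 - <<'E'
from seg import *
o=sensors.get_obs(); print(o["tool_pos"],o["tool_rot"],o["grip_width"],o["grasp_force"],o["force"])
print(shift([.534,.109,.0720],95.7),shift([.6735,.1231,.0720],95.7))
c=snap("scene","s1"); t=snap("top","t1"); p=proj(c,[.57,.1,.06]).astype(int); q=proj(t,[.57,.1,.06]).astype(int)
A=[cv2.resize(i["image"][p[1]-60:p[1]+60,p[0]-66:p[0]+67],None,fx=3,fy=3,interpolation=cv2.INTER_CUBIC) for i,p in ((c,p),(t,q))]
cv2.imwrite("pics/s1.png",np.hstack(A)[:,:,::-1])
E
```

```text
[0.53412183 0.10772206 0.0912799 ] [1.79933312e+02 8.72079522e-02 9.56512584e+01] 0.02159406399141768 39.99485841952264 [ 0.49843343 -0.72398661 -2.06688217]
(array([ 1.3, -0. , 19.3]), array([ 0.001,  0.002, -0.001])) (array([  1.6, 140.2,  19.4]), array([ 0.001,  0.002, -0.001]))
```

View pics/s1.png

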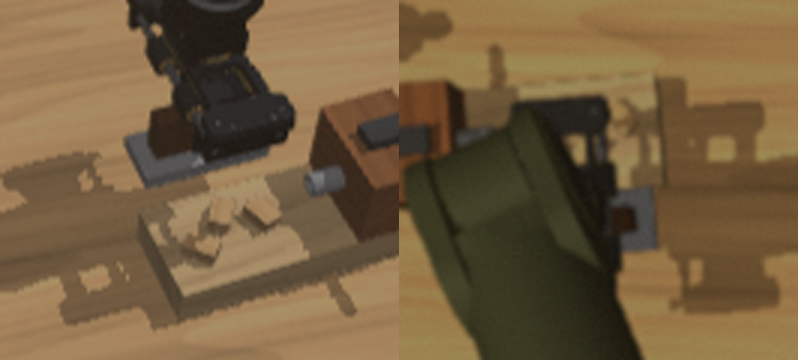

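The scene crop shows the scraper held level beside the ledge's -x edge, clear of the tube, with the three chips ahead of it. I'll sweep now.

Request:
{"method": "drive_tool", "body": {"moves": [{"x": 1,"y": 0,"z": 10,"rx": 0,"ry": 0,"rz": 0,"fingers": 1},{"x": 1,"y": 0,"z": 19,"rx": 0,"ry": 0,"rz": 0,"fingers": 1},{"x": 1,"y": 0,"z": 19,"rx": 0,"ry": 0,"rz": 0,"fingers": 1},{"x": 1,"y": 10,"z": 19,"rx": 0,"ry": 0,"rz": 0,"fingers": 1},{"x": 1,"y": 22,"z": 19,"rx": 0,"ry": 0,"rz": 0,"fingers": 1},{"x": 1,"y": 34,"z": 19,"rx": 0,"ry": 0,"rz": 0,"fingers": 1},{"x": 1,"y": 46,"z": 19,"rx": 0,"ry": 0,"rz": 0,"fingers": 1},{"x": 1,"y": 58,"z": 19,"rx": 0,"ry": 0,"rz": 0,"fingers": 1},{"x": 1,"y": 70,"z": 19,"rx": 0,"ry": 0,"rz": 0,"fingers": 1},{"x": 1,"y": 82,"z": 19,"rx": 0,"ry": 0,"rz": 0,"fingers": 1},{"x": 1,"y": 92,"z": 19,"rx": 0,"ry": 0,"rz": 0,"fingers": 1},{"x": 1,"y": 102,"z": 19,"rx": 0,"ry": 0,"rz": 0,"fingers": 1},{"x": 1,"y": 112,"z": 19,"rx": 0,"ry": 0,"rz": 0,"fingers": 1},{"x": 1,"y": 122,"z": 19,"rx": 0,"ry": 0,"rz": 0,"fingers": 1},{"x": 1,"y": 132,"z": 19,"rx": 0,"ry": 0,"rz": 0,"fingers": 1},{"x": 1,"y": 140,"z": 19,"rx": 0,"ry": 0,"rz": 0,"fingers": 1},{"x": 1,"y": 140,"z": 19,"rx": 0,"ry": 0,"rz": 0,"fingers": 1}]}}

```text
time_s: 11.35
tool_pos: [0.6737, 0.1238, 0.0714]
tool_rot: [180.0, -0.0, 95.7]
force: [0.4, -1.1, -2.9]
grip_width: 0.0215
grasp_force: 40.0
```

```bash
python3 - <<'E'
from h import *
o=sensors.get_obs(); print(o["tool_pos"],o["tool_rot"],o["grip_width"],o["force"]); print(shift([.41,.0,.15],95.7))
snap("scene","s2")
E
```

```text
[0.6736933  0.12384965 0.0714128 ] [ 1.79998548e+02 -1.11390650e-02  9.57177622e+01] 0.021473800381168376 [ 0.35783407 -1.06476179 -2.85269729]
(array([ -96.9, -274.7,  -78.6]), array([ 0., -0.,  0.]))
```

Request:
{"method": "drive_tool", "body": {"moves": [{"x": 0,"y": 0,"z": -40,"rx": 0,"ry": 0,"rz": 0,"fingers": 1},{"x": -10,"y": -40,"z": -80,"rx": 0,"ry": 0,"rz": 0,"fingers": 1},{"x": -25,"y": -90,"z": -80,"rx": 0,"ry": 0,"rz": 0,"fingers": 1},{"x": -45,"y": -140,"z": -80,"rx": 0,"ry": 0,"rz": 0,"fingers": 1},{"x": -70,"y": -190,"z": -80,"rx": 0,"ry": 0,"rz": 0,"fingers": 1},{"x": -90,"y": -230,"z": -80,"rx": 0,"ry": 0,"rz": 0,"fingers": 1},{"x": -97,"y": -255,"z": -60,"rx": 0,"ry": 0,"rz": 0,"fingers": 1},{"x": -97,"y": -255,"z": -20,"rx": 0,"ry": 0,"rz": 0,"fingers": 1},{"x": -97,"y": -255,"z": 0,"rx": 0,"ry": 0,"rz": 0,"fingers": 1},{"x": -97,"y": -255,"z": 0,"rx": 0,"ry": 0,"rz": 0,"fingers": 1}]}}

```text
time_s: 12.65
tool_pos: [0.4273, 0.0022, 0.0704]
tool_rot: [-179.8, -0.0, 95.8]
force: [0.2, 0.6, -2.7]
grip_width: 0.0218
grasp_force: 40.0
```

```bash
python3 - <<'E'
from h import *
o=sensors.get_obs(); print(o["tool_pos"],o["grip_width"],o["force"])
c=snap("scene","s3"); t=snap("top","t3"); p=proj(c,[.62,.1,.04]).astype(int); q=proj(t,[.62,.1,.04]).astype(int)
A=[cv2.resize(i["image"][p[1]-75:p[1]+75,p[0]-80:p[0]+80],None,fx=2.5,fy=2.5,interpolation=cv2.INTER_CUBIC) for i,p in ((c,p),(t,q))]
cv2.imwrite("pics/s3.png",np.hstack(A)[:,:,::-1])
E
```

```text
[0.42731866 0.00218331 0.07042909] 0.021792833465926247 [ 0.15880133  0.62318157 -2.72770548]
```

View pics/s3.png

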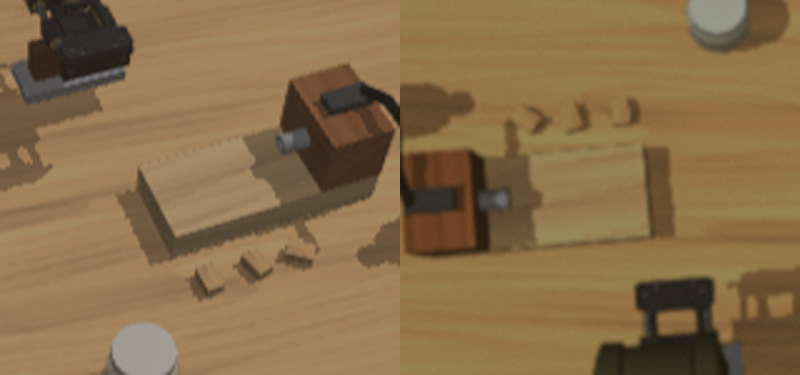

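The picture shows the ledge bare, with all three chips on the bench beside the +x edge (top-crop (530,118), (575,115), (625,112)) and the jar untouched. I'll lay the scraper down.

Request:
{"method": "drive_tool", "body": {"moves": [{"x": 0,"y": 0,"z": 20,"rx": 0,"ry": 0,"rz": 0,"fingers": 1},{"x": 0,"y": 0,"z": 35,"rx": 0,"ry": 0,"rz": 0,"fingers": 1},{"x": 0,"y": 0,"z": 40,"rx": 0,"ry": 0,"rz": 0,"fingers": 1},{"x": 0,"y": 0,"z": 40,"rx": 0,"ry": 0,"rz": 0,"fingers": 1},{"x": 0,"y": 0,"z": 40,"rx": 0,"ry": 0,"rz": 0,"fingers": -1},{"x": 0,"y": 0,"z": 40,"rx": 0,"ry": 0,"rz": 0,"fingers": -1},{"x": 0,"y": 0,"z": 40,"rx": 0,"ry": 0,"rz": 0,"fingers": -1},{"x": 0,"y": 0,"z": 40,"rx": 0,"ry": 0,"rz": 0,"fingers": -1},{"x": 0,"y": 0,"z": 20,"rx": 0,"ry": 0,"rz": 0,"fingers": -1},{"x": 0,"y": 0,"z": -20,"rx": 0,"ry": 0,"rz": 0,"fingers": -1},{"x": 0,"y": 0,"z": -70,"rx": 0,"ry": 0,"rz": 0,"fingers": -1},{"x": 0,"y": 0,"z": -90,"rx": 0,"ry": 0,"rz": 0,"fingers": -1},{"x": 0,"y": 0,"z": -90,"rx": 0,"ry": 0,"rz": 0,"fingers": -1}]}}

```text
time_s: 14.38
tool_pos: [0.4304, 0.0015, 0.1629]
tool_rot: [179.8, 0.1, 95.7]
force: [-0.7, 0.2, -1.1]
grip_width: 0.0868
grasp_force: 0.0
```

```bash
python3 - <<'E'
from h import *
o=sensors.get_obs(); print(o["tool_pos"],o["grip_width"],o["force"]); print(shift([.4255,-.2855,.10],86.2))
E
```

```text
[0.43039758 0.0015394  0.16294946] 0.0867575852737983 [-0.65980108  0.23675866 -1.07698757]
(array([-285. ,  -33.6,   63.5]), array([0.003, 0.002, 0.166]))
```

Request:
{"method": "drive_tool", "body": {"moves": [{"x": -55,"y": -6,"z": 0,"rx": 0,"ry": 0,"rz": 0.08,"fingers": -1},{"x": -110,"y": -12,"z": 0,"rx": 0,"ry": 0,"rz": 0.166,"fingers": -1},{"x": -165,"y": -19,"z": 0,"rx": 0,"ry": 0,"rz": 0.166,"fingers": -1},{"x": -220,"y": -26,"z": 0,"rx": 0,"ry": 0,"rz": 0.166,"fingers": -1},{"x": -265,"y": -31,"z": 10,"rx": 0,"ry": 0,"rz": 0.166,"fingers": -1},{"x": -285,"y": -33.5,"z": 40,"rx": 0,"ry": 0,"rz": 0.166,"fingers": -1},{"x": -285,"y": -33.5,"z": 63,"rx": 0,"ry": 0,"rz": 0.166,"fingers": -1},{"x": -285,"y": -33.5,"z": 63,"rx": 0,"ry": 0,"rz": 0.166,"fingers": -1},{"x": -285,"y": -33.5,"z": 63,"rx": 0,"ry": 0,"rz": 0.166,"fingers": -1}]}}

```text
time_s: 15.5
tool_pos: [0.4246, -0.2846, 0.0985]
tool_rot: [-180.0, -0.0, 86.3]
force: [-0.1, 0.2, 0.3]
grip_width: 0.0873
grasp_force: 0.0
```

```bash
python3 - <<'E'
from h import *
o=sensors.get_obs(); print(o["tool_pos"],o["tool_rot"]); print(shift([.4255,-.2855,.042],86.2))
E
```

```text
[ 0.42458103 -0.28456226  0.0985176 ] [-1.79993149e+02 -2.65445455e-02  8.62783985e+01]
(array([-0.9,  1. , 56.5]), array([-0.   , -0.   ,  0.001]))
```

Request:
{"method": "drive_tool", "body": {"moves": [{"x": -1,"y": 1,"z": 30,"rx": 0,"ry": 0,"rz": 0,"fingers": -1},{"x": -1,"y": 1,"z": 50,"rx": 0,"ry": 0,"rz": 0,"fingers": -1},{"x": -1,"y": 1,"z": 56.5,"rx": 0,"ry": 0,"rz": 0,"fingers": -1},{"x": -1,"y": 1,"z": 56.5,"rx": 0,"ry": 0,"rz": 0,"fingers": 1},{"x": -1,"y": 1,"z": 56.5,"rx": 0,"ry": 0,"rz": 0,"fingers": 1},{"x": -1,"y": 1,"z": 56.5,"rx": 0,"ry": 0,"rz": 0,"fingers": 1},{"x": -1,"y": 1,"z": 56.5,"rx": 0,"ry": 0,"rz": 0,"fingers": 1},{"x": -1,"y": 1,"z": 56.5,"rx": 0,"ry": 0,"rz": 0,"fingers": 1},{"x": -1,"y": 1,"z": 56.5,"rx": 0,"ry": 0,"rz": 0,"fingers": 1},{"x": -1,"y": 1,"z": 56.5,"rx": 0,"ry": 0,"rz": 0,"fingers": 1},{"x": -1,"y": 1,"z": 56.5,"rx": 0,"ry": 0,"rz": 0,"fingers": 1},{"x": -1,"y": 1,"z": 56.5,"rx": 0,"ry": 0,"rz": 0,"fingers": 1},{"x": -1,"y": 1,"z": 56.5,"rx": 0,"ry": 0,"rz": 0,"fingers": 1}], "force": 50}}

```text
time_s: 17.12
tool_pos: [0.4252, -0.2862, 0.042]
tool_rot: [-180.0, 0.0, 86.2]
force: [-0.8, 0.6, 0.3]
grip_width: 0.0219
grasp_force: 50.0
```

Request:
{"method": "drive_tool", "body": {"moves": [{"x": 0,"y": 0,"z": -20,"rx": 0,"ry": 0,"rz": 0,"fingers": 1},{"x": 0,"y": 0,"z": -50,"rx": 0,"ry": 0,"rz": 0,"fingers": 1},{"x": 0,"y": 0,"z": -90,"rx": 0,"ry": 0,"rz": 0,"fingers": 1},{"x": 0,"y": 0,"z": -120,"rx": 0,"ry": 0,"rz": 0,"fingers": 1},{"x": 0,"y": 0,"z": -120,"rx": 0,"ry": 0,"rz": 0,"fingers": 1},{"x": 0,"y": 0,"z": -120,"rx": 0,"ry": 0,"rz": 0,"fingers": 1},{"x": 0,"y": 0,"z": -120,"rx": 0,"ry": 0,"rz": 0,"fingers": 1}]}}

```text
time_s: 18.0
tool_pos: [0.4243, -0.2856, 0.1603]
tool_rot: [-179.9, -0.1, 86.2]
force: [0.1, -0.3, -1.8]
grip_width: 0.0214
grasp_force: 50.0
```

```bash
python3 - <<'E'
from h import *
o=sensors.get_obs(); print(o["tool_pos"],o["tool_rot"],o["grip_width"],o["force"],o["wrist_torque"])
c=snap("scene","s4"); t=snap("top","t4"); w=snap("wrist","w7"); p,R=tool()
tip=p+R.apply([.165,0,-.008]); han=p+R.apply([.04,0,-.008]); print("exp tip",tip)
A=[]
for i,s in ((c,4),(t,4),(w,2)):
    q=proj(i,tip); print(q.round(1),proj(i,han).round(1)); x0,y0=int(q[0])-400//2//s,max(int(q[1])-300//2//s,0); 
    if s==2: y0=0
    a=cv2.resize(i["image"][y0:y0+300//s,x0:x0+400//s],(400,300),interpolation=cv2.INTER_CUBIC); A.append(a); print("origin",x0,y0,s)
cv2.imwrite("pics/g.png",np.vstack([np.hstack(A[:2]),np.hstack([A[2],A[2]*0])])[:,:,::-1])
E
```

```text
[ 0.42425752 -0.2855611   0.1603356 ] [-1.79864486e+02 -1.07052146e-01  8.62214568e+01] 0.021419429938164956 [ 0.11698026 -0.32530849 -1.84331743] [-0.0808431  -0.0799997  -0.01368283]
exp tip [ 0.43562799 -0.12119542  0.16922937]
[242.7 147.7] [194.8 153.4]
origin 192 110 4
[296.8 288.7] [349.5 293.2]
origin 246 251 4
[ 283.5 -155.4] [283.6 195.2]
origin 183 0 2
```

View pics/g.png

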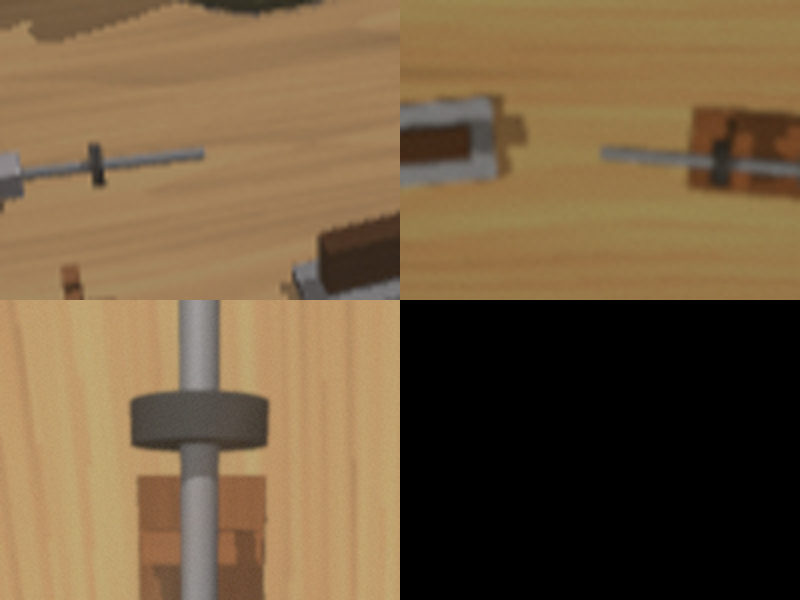

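The picture shows the held gauge. Its tip is at scene px (243,148.5) and top px (296.5,289), within 1 px of what I expect with the gauge straight in the gripper. In the wrist view the rod is parallel to the tool's x axis.

I'll measure the droop numerically, then move to the pre-insertion pose.

```bash
cat > rod.py <<'E'
from h import *
def rodline(c,p,R,lo=.105,hi=.160,n=12,half=5):
    """mean pixel offset of the seen rod from the expected axis, across it, vs. place on it"""
    g=cv2.cvtColor(c["image"],cv2.COLOR_RGB2HSV)[...,1].astype(np.float32); out=[]
    for a in np.linspace(lo,hi,n):
        q=proj(c,p+R.apply([a,0,-.008])); e=proj(c,p+R.apply([a+.01,0,-.008]))-q; e/=np.linalg.norm(e); nrm=np.array([-e[1],e[0]])
        s=np.arange(-half,half+.01,.25); P=(q-0.5)+s[:,None]*nrm
        v=cv2.remap(g,P[:,0:1].astype(np.float32),P[:,1:2].astype(np.float32),cv2.INTER_LINEAR)[:,0]
        w=np.clip(np.median(v)-15-v,0,None); out.append((a,(w*s).sum()/max(w.sum(),1e-6)))
    o=np.array(out); return np.polyfit(o[:,0]-.13,o[:,1],1).round(3),nrm.round(2),o[:,1].round(2)
E
python3 - <<'E'
from rod import *
p,R=tool()
for f in ("s4","t4"): print(f,rodline(load(f),p,R))
print(shift([.6244,.0056,.16],95.6))
E
```

```text
s4 (array([1.329, 0.396]), array([0.12, 0.99]), array([0.36, 0.39, 0.42, 0.37, 0.3 , 0.42, 0.41, 0.48, 0.32, 0.41, 0.41,
       0.5 ]))
t4 (array([-0.026, -0.625]), array([ 0.09, -1.  ]), array([-0.63, -0.65, -0.61, -0.63, -0.59, -0.62, -0.63, -0.62, -0.65,
       -0.63, -0.61, -0.64]))
(array([303.9, 180. ,   1.2]), array([-0.001, -0.001, -0.164]))
```

Request:
{"method": "drive_tool", "body": {"moves": [{"x": 55,"y": 5,"z": 0,"rx": 0,"ry": 0,"rz": 0,"fingers": 1},{"x": 110,"y": 20,"z": 0,"rx": 0,"ry": 0,"rz": -0.04,"fingers": 1},{"x": 160,"y": 50,"z": 0,"rx": 0,"ry": 0,"rz": -0.08,"fingers": 1},{"x": 200,"y": 85,"z": 0,"rx": 0,"ry": 0,"rz": -0.12,"fingers": 1},{"x": 240,"y": 120,"z": 0,"rx": 0,"ry": 0,"rz": -0.164,"fingers": 1},{"x": 270,"y": 150,"z": 0,"rx": 0,"ry": 0,"rz": -0.164,"fingers": 1},{"x": 292,"y": 170,"z": 20,"rx": 0,"ry": 0,"rz": -0.164,"fingers": 1},{"x": 304,"y": 180,"z": 60,"rx": 0,"ry": 0,"rz": -0.164,"fingers": 1},{"x": 304,"y": 180,"z": 93,"rx": 0,"ry": 0,"rz": -0.164,"fingers": 1},{"x": 304,"y": 180,"z": 93,"rx": 0,"ry": 0,"rz": -0.164,"fingers": 1},{"x": 304,"y": 180,"z": 93,"rx": 0,"ry": 0,"rz": -0.164,"fingers": 1},{"x": 304,"y": 180,"z": 93,"rx": 0,"ry": 0,"rz": -0.164,"fingers": 1}]}}

```text
time_s: 19.65
tool_pos: [0.6261, 0.0051, 0.071]
tool_rot: [179.8, 0.0, 95.6]
force: [-0.0, 0.3, -2.0]
grip_width: 0.0218
grasp_force: 50.0
```

```bash
python3 - <<'E'
from rod import *
o=sensors.get_obs(); print(o["tool_pos"],o["tool_rot"],o["grip_width"],o["force"])
p,R=tool()
for n,f in (("scene","s5"),("top","t5"),("wrist","w8")): snap(n,f)
for f,h in (("s5",5),("t5",5)):
    c=load(f); print(f,"rod",rodline(c,p,R,half=h)); print("tube",rodline(c,p,R,lo=.191,hi=.208,n=7,half=8))
print(shift([.6244,.0056,.067],95.6))
np.set_printoptions(linewidth=250)
for f in ("s5","t5"):
    c=load(f); q=proj(c,p+R.apply([.185,0,-.008])).astype(int); print(f,q,proj(c,p+R.apply([.165,0,-.008])).round(1)); h=cv2.cvtColor(c["image"],cv2.COLOR_RGB2HSV)[...,1]; print(h[q[1]-9:q[1]+10,q[0]-18:q[0]+18])
E
```

```text
[0.6261468  0.0050714  0.07096725] [1.79825174e+02 3.85159005e-02 9.55778405e+01] 0.021809150841530733 [-0.04032251  0.33385731 -1.99854607]
s5 rod (array([1.416, 0.446]), array([0.26, 0.96]), array([0.38, 0.45, 0.44, 0.39, 0.45, 0.46, 0.45, 0.4 , 0.57, 0.41, 0.57,
       0.42]))
tube (array([15.754, -0.589]), array([0.26, 0.96]), array([0.4 , 0.45, 0.37, 0.45, 0.67, 0.51, 0.68]))
t5 rod (array([-0.014, -0.607]), array([-0.08, -1.  ]), array([-0.62, -0.64, -0.6 , -0.52, -0.59, -0.65, -0.64, -0.58, -0.6 ,
       -0.62, -0.63, -0.58]))
tube (array([-5.43, -1.14]), array([-0.08, -1.  ]), array([-1.54, -1.43, -1.47, -1.53, -1.53, -1.56, -1.57]))
(array([ 0.7, -1.1,  3.3]), array([ 0.002,  0.001, -0.   ]))
s5 [372 197] [365.6 199.9]
[[114 115 115 115 115 114 113 115 116 114 113 114 114 116 113 116 113 114 117 133 123 117 127 130 130 130 130 128 136 124 123 134 142 141 144 143]
 [113 113 115 115 114 114 114 114 116 115 113 114 112 111 112 110 110 108 115 132 125 128 127 123 123 132 132 130 130 125 134 136 132 139 140 141]
 [116 113 115 113 112 113 113 113 113 112 109 110 110 109 109 110 11
[... 4552 characters left out ...]
38  46  53  59  65  63  62  60  55  62  83 118 124 126 125 128 128 126 128 123 124 124 123 123 122 122 124 121]
 [170 171 173 173 161 157 133  83  76  84 100 101 104 101 108 107 111 114 114 126 128 124 125 125 129 129 129 130 126 123 122 122 123 121 123 123]
 [170 171 169 169 167 168 170 141 119 125 129 123 123 126 126 125 124 125 125 125 126 128 130 124 126 129 125 123 123 122 123 124 119 119 120 121]
 [168 169 171 169 164 155 154 147 160 146 136 128 125 128 129 128 128 129 121 129 129 125 130 128 126 125 125 123 123 119 122 121 122 119 120 123]
 [173 172 168 172 170 163 151 159 160 155 134 133 124 128 129 125 126 125 123 125 128 129 129 124 126 123 126 125 123 119 119 118 119 119 115 117]]
```

Request:
{"method": "drive_tool", "body": {"moves": [{"x": 0,"y": -2.3,"z": 3,"rx": 0,"ry": 0,"rz": 0,"fingers": 1},{"x": 0,"y": -2.3,"z": 3,"rx": 0,"ry": 0,"rz": 0,"fingers": 1},{"x": 0,"y": -2.3,"z": 3,"rx": 0,"ry": 0,"rz": 0,"fingers": 1}]}}

```text
time_s: 20.18
tool_pos: [0.6225, 0.005, 0.066]
tool_rot: [-180.0, 0.0, 95.6]
force: [-0.1, 0.4, -2.2]
grip_width: 0.0215
grasp_force: 50.0
```

```bash
cat > fit.py <<'E'
from rod import *
# offset (px, across axis) of tube centre and rod centre from expected axis, by half-level edges
def edges(c,p,R,a,half,thr):
    g=cv2.cvtColor(c["image"],cv2.COLOR_RGB2HSV)[...,1].astype(np.float32)
    q=proj(c,p+R.apply([a,0,-.008])); e=proj(c,p+R.apply([a+.01,0,-.008]))-q; e/=np.linalg.norm(e); n=np.array([-e[1],e[0]])
    s=np.arange(-half,half+.01,.1); P=((q-.5)+s[:,None]*n).astype(np.float32)
    v=cv2.remap(g,P[:,:1],P[:,1:],cv2.INTER_LINEAR)[:,0]; k=s[v<thr]; return (k[0]+k[-1])/2,k[-1]-k[0]
if __name__=="__main__":
    o=sensors.get_obs(); print(o["tool_pos"],o["tool_rot"],o["force"]); p,R=tool()
    for n in ("scene","top"):
        c=snap(n,n+"6")
        r=np.mean([edges(c,p,R,a,5,60) for a in np.linspace(.11,.158,9)],0)
        t=np.array([edges(c,p,R,a,9,65) for a in np.linspace(.191,.203,5)]); print(n,"rod",r.round(2),"tube",t.round(2).tolist(),"tube-rod px",(np.median(t[:,0])-r[0]).round(2))
    print(shift([.6244,.0056,.067],95.6))
E
python3 fit.py
```

```text
[0.62249446 0.00498865 0.06595095] [-1.79989962e+02  5.63577939e-03  9.56117861e+01] [-0.07037995  0.38903851 -2.20433207]
scene rod [0.43 2.99] tube [[0.65, 8.3], [0.7, 8.4], [0.65, 8.5], [0.55, 8.3], [0.6, 8.4]] tube-rod px 0.22
top rod [-0.52  2.56] tube [[0.15, 7.7], [0.2, 7.6], [0.15, 7.3], [0.1, 7.0], [0.1, 6.8]] tube-rod px 0.67
(array([ 0.3,  1.8, -1. ]), array([-0.,  0.,  0.]))
```

Both views and the nominal height agree: shift +1.7 mm in tool y and raise 1 mm. I'll insert slowly and watch the force.

Request:
{"method": "drive_tool", "body": {"moves": [{"x": 0,"y": 1.7,"z": -1,"rx": 0,"ry": 0,"rz": 0,"fingers": 1},{"x": 0,"y": 1.7,"z": -1,"rx": 0,"ry": 0,"rz": 0,"fingers": 1},{"x": 8,"y": 1.7,"z": -1,"rx": 0,"ry": 0,"rz": 0,"fingers": 1},{"x": 16,"y": 1.7,"z": -1,"rx": 0,"ry": 0,"rz": 0,"fingers": 1},{"x": 22,"y": 1.7,"z": -1,"rx": 0,"ry": 0,"rz": 0,"fingers": 1},{"x": 28,"y": 1.7,"z": -1,"rx": 0,"ry": 0,"rz": 0,"fingers": 1},{"x": 28,"y": 1.7,"z": -1,"rx": 0,"ry": 0,"rz": 0,"fingers": 1}]}}

```text
time_s: 21.15
tool_pos: [0.6214, 0.0341, 0.0671]
tool_rot: [-180.0, -0.0, 95.7]
force: [0.9, 0.4, -2.3]
grip_width: 0.0215
grasp_force: 50.0
```

```bash
python3 - <<'E'
from h import *
o=sensors.get_obs(); print(o["tool_pos"],o["tool_rot"],o["force"],o["wrist_torque"],o["grip_width"])
p,R=tool(); y=np.array([-np.sin(np.radians(5.6)),np.cos(np.radians(5.6)),0]); m=np.array([.6063,.1897,.075])
t=p+R.apply([.165,0,-.008]); d=t-m; print("tip depth",d@y,"lateral",d@[y[1],-y[0],0],"z",d[2])
E
```

```text
[0.6213997  0.03405407 0.06708017] [-1.79999886e+02 -1.02119789e-02  9.56901464e+01] [ 0.91900416  0.38282771 -2.25895782] [-0.09614984 -0.11813838 -0.03603406] 0.021543937201338348
tip depth 0.008621797104384647 lateral -0.0004203312556513357 z 0.00010957399578774563
```

Request:
{"method": "drive_tool", "body": {"moves": [{"x": 10,"y": 0,"z": 0,"rx": 0,"ry": 0,"rz": 0,"fingers": 1},{"x": 20,"y": 0,"z": 0,"rx": 0,"ry": 0,"rz": 0,"fingers": 1},{"x": 30,"y": 0,"z": 0,"rx": 0,"ry": 0,"rz": 0,"fingers": 1},{"x": 40,"y": 0,"z": 0,"rx": 0,"ry": 0,"rz": 0,"fingers": 1},{"x": 50,"y": 0,"z": 0,"rx": 0,"ry": 0,"rz": 0,"fingers": 1},{"x": 50,"y": 0,"z": 0,"rx": 0,"ry": 0,"rz": 0,"fingers": 1},{"x": 50,"y": 0,"z": 0,"rx": 0,"ry": 0,"rz": 0,"fingers": 1}]}}

```text
time_s: 22.02
tool_pos: [0.6168, 0.0824, 0.067]
tool_rot: [-180.0, 0.0, 95.6]
force: [0.4, 0.1, -2.5]
grip_width: 0.0218
grasp_force: 50.0
```

Request:
{"method": "drive_tool", "body": {"moves": [{"x": 3,"y": 0,"z": 0,"rx": 0,"ry": 0,"rz": 0,"fingers": 1},{"x": 6,"y": 0,"z": 0,"rx": 0,"ry": 0,"rz": 0,"fingers": 1},{"x": 8,"y": 0,"z": 0,"rx": 0,"ry": 0,"rz": 0,"fingers": 1},{"x": 9,"y": 0,"z": 0,"rx": 0,"ry": 0,"rz": 0,"fingers": 1},{"x": 9,"y": 0,"z": 0,"rx": 0,"ry": 0,"rz": 0,"fingers": 1}]}}

```text
time_s: 22.65
tool_pos: [0.6159, 0.0903, 0.0669]
tool_rot: [-180.0, 0.1, 95.6]
force: [-0.3, -4.0, -2.6]
grip_width: 0.0217
grasp_force: 50.0
```

Request:
{"method": "drive_tool", "body": {"moves": [{"x": 1,"y": 0,"z": 0,"rx": 0,"ry": 0,"rz": 0,"fingers": 1},{"x": 2,"y": 0,"z": 0,"rx": 0,"ry": 0,"rz": 0,"fingers": 1},{"x": 2,"y": 0,"z": 0,"rx": 0,"ry": 0,"rz": 0,"fingers": 1},{"x": 2,"y": 0,"z": 0,"rx": 0,"ry": 0,"rz": 0,"fingers": 1}]}}

```text
time_s: 23.15
tool_pos: [0.6159, 0.0904, 0.0669]
tool_rot: [-180.0, 0.2, 95.5]
force: [-0.1, -8.2, -0.6]
grip_width: 0.0215
grasp_force: 50.0
```

```bash
python3 - <<'E'
from h import *
c=snap("wrist","w9"); h=cv2.cvtColor(c["image"],cv2.COLOR_RGB2HSV)
for r in range(0,90,4):
    x=np.flatnonzero(h[r,220:346,1]<60); print(r,x[0]+220 if len(x) else 0,x[-1]+220 if len(x) else 0,len(x),h[r,276:290,2].mean().round())
E
```

```text
0 253 309 57 104.0
4 253 308 56 103.0
8 253 308 56 112.0
12 253 309 57 143.0
16 253 308 56 144.0
20 254 308 55 143.0
24 254 308 55 143.0
28 254 308 55 143.0
32 254 308 55 142.0
36 254 308 55 142.0
40 254 309 56 142.0
44 254 308 55 123.0
48 253 309 57 78.0
52 248 315 68 78.0
56 248 315 68 78.0
60 248 314 67 78.0
64 248 314 67 78.0
68 249 315 67 74.0
72 251 313 46 84.0
76 272 291 20 100.0
80 273 290 18 99.0
84 272 290 19 100.0
88 273 290 18 108.0
```

The tube (55 px wide) sits directly against the collar (68 px) with no rod visible between them, so the gauge is fully seated. I'll draw it out straight.

Request:
{"method": "drive_tool", "body": {"moves": [{"x": -6,"y": 0,"z": 0,"rx": 0,"ry": 0,"rz": 0,"fingers": 1},{"x": -16,"y": 0,"z": 0,"rx": 0,"ry": 0,"rz": 0,"fingers": 1},{"x": -28,"y": 0,"z": 0,"rx": 0,"ry": 0,"rz": 0,"fingers": 1},{"x": -40,"y": 0,"z": 0,"rx": 0,"ry": 0,"rz": 0,"fingers": 1},{"x": -52,"y": 0,"z": 0,"rx": 0,"ry": 0,"rz": 0,"fingers": 1},{"x": -64,"y": 0,"z": 0,"rx": 0,"ry": 0,"rz": 0,"fingers": 1},{"x": -76,"y": 0,"z": 0,"rx": 0,"ry": 0,"rz": 0,"fingers": 1},{"x": -90,"y": 0,"z": 0,"rx": 0,"ry": 0,"rz": 0,"fingers": 1},{"x": -110,"y": 0,"z": 0,"rx": 0,"ry": 0,"rz": 0,"fingers": 1},{"x": -110,"y": 0,"z": 0,"rx": 0,"ry": 0,"rz": 0,"fingers": 1},{"x": -110,"y": 0,"z": -40,"rx": 0,"ry": 0,"rz": 0,"fingers": 1},{"x": -110,"y": 0,"z": -80,"rx": 0,"ry": 0,"rz": 0,"fingers": 1},{"x": -110,"y": 0,"z": -80,"rx": 0,"ry": 0,"rz": 0,"fingers": 1}]}}

```text
time_s: 24.82
tool_pos: [0.6287, -0.0143, 0.1508]
tool_rot: [179.6, 0.0, 95.7]
force: [-0.2, 0.6, -1.9]
grip_width: 0.0214
grasp_force: 50.0
```

```bash
python3 - <<'E'
from h import *
o=sensors.get_obs(); print(o["tool_pos"],o["tool_rot"],o["force"],o["grip_width"])
for q,y in (([.45,-.1,.147],75),([.44,-.28,.147],50),([.4754,-.4533,.12],50)): print(shift(q,y))
E
```

```text
[ 0.62867396 -0.01427983  0.15077808] [1.79613039e+02 2.59771315e-02 9.56669070e+01] [-0.15630069  0.60087885 -1.94783443] 0.021444910643359107
(array([ -67.7, -186.3,    2.6]), array([ 0.007, -0.001,  0.361]))
(array([-245.8, -214. ,    2.4]), array([ 0.007, -0.002,  0.797]))
(array([-421.7, -196.1,   29.6]), array([ 0.007, -0.002,  0.797]))
```

Request:
{"method": "drive_tool", "body": {"moves": [{"x": -18,"y": -50,"z": 0,"rx": 0,"ry": 0,"rz": 0.09,"fingers": 1},{"x": -36,"y": -100,"z": 0,"rx": 0,"ry": 0,"rz": 0.18,"fingers": 1},{"x": -54,"y": -150,"z": 0,"rx": 0,"ry": 0,"rz": 0.27,"fingers": 1},{"x": -68,"y": -186,"z": 0,"rx": 0,"ry": 0,"rz": 0.36,"fingers": 1},{"x": -115,"y": -195,"z": 0,"rx": 0,"ry": 0,"rz": 0.48,"fingers": 1},{"x": -160,"y": -205,"z": 0,"rx": 0,"ry": 0,"rz": 0.6,"fingers": 1},{"x": -205,"y": -214,"z": 0,"rx": 0,"ry": 0,"rz": 0.72,"fingers": 1},{"x": -250,"y": -214,"z": 0,"rx": 0,"ry": 0,"rz": 0.797,"fingers": 1},{"x": -300,"y": -210,"z": 0,"rx": 0,"ry": 0,"rz": 0.797,"fingers": 1},{"x": -350,"y": -205,"z": 0,"rx": 0,"ry": 0,"rz": 0.797,"fingers": 1},{"x": -400,"y": -198,"z": 15,"rx": 0,"ry": 0,"rz": 0.797,"fingers": 1},{"x": -422,"y": -196,"z": 30,"rx": 0,"ry": 0,"rz": 0.797,"fingers": 1},{"x": -422,"y": -196,"z": 50,"rx": 0,"ry": 0,"rz": 0.797,"fingers": 1},{"x": -422,"y": -196,"z": 65,"rx": 0,"ry": 0,"rz": 0.797,"fingers": 1},{"x": -422,"y": -196,"z": 65,"rx": 0,"ry": 0,"rz": 0.797,"fingers": 1},{"x": -422,"y": -196,"z": 65,"rx": 0,"ry": 0,"rz": 0.797,"fingers": 1},{"x": -422,"y": -196,"z": 65,"rx": 0,"ry": 0,"rz": 0.797,"fingers": 1}]}}

```text
time_s: 26.95
tool_pos: [0.4732, -0.4549, 0.0833]
tool_rot: [179.9, 0.0, 50.0]
force: [0.1, -0.8, -2.1]
grip_width: 0.0217
grasp_force: 50.0
```

```bash
python3 - <<'E'
from rod import *
o=sensors.get_obs(); print(o["tool_pos"],o["tool_rot"],o["force"],o["grip_width"])
p,R=tool(); print("tip",p+R.apply([.165,0,-.008]))
for n in ("scene","top"):
    c=snap(n,n+"7"); print(n,rodline(c,p,R))
d=np.array([np.cos(np.radians(50)),np.sin(np.radians(50)),0])
print(shift(np.array([.6457,-.2503,.082])-.165*d,50))
E
```

```text
[ 0.47323459 -0.45492577  0.08334942] [1.79882399e+02 2.57068562e-02 4.99778284e+01] [ 0.05075119 -0.77361554 -2.07400351] 0.021700795703554515
tip [ 0.57933318 -0.32855619  0.09127537]
scene (array([2.888, 0.308]), array([-0.4 ,  0.92]), array([0.09, 0.23, 0.3 , 0.4 , 0.41, 0.27, 0.25, 0.34, 0.49, 0.32, 0.3 ,
       0.37]))
top (array([ 0.517, -0.395]), array([ 0.65, -0.76]), array([-0.45, -0.39, -0.34, -0.39, -0.45, -0.41, -0.39, -0.34, -0.4 ,
       -0.4 , -0.4 , -0.36]))
(array([102.9,   0.6,   1. ]), array([ 0.002,  0.   , -0.001]))
```

Request:
{"method": "drive_tool", "body": {"moves": [{"x": 20,"y": 0.5,"z": 1,"rx": 0,"ry": 0,"rz": 0,"fingers": 1},{"x": 45,"y": 0.5,"z": 1,"rx": 0,"ry": 0,"rz": 0,"fingers": 1},{"x": 70,"y": 0.5,"z": 1,"rx": 0,"ry": 0,"rz": 0,"fingers": 1},{"x": 90,"y": 0.5,"z": 1,"rx": 0,"ry": 0,"rz": 0,"fingers": 1},{"x": 103,"y": 0.5,"z": 1,"rx": 0,"ry": 0,"rz": 0,"fingers": 1},{"x": 103,"y": 0.5,"z": 1,"rx": 0,"ry": 0,"rz": 0,"fingers": 1},{"x": 103,"y": 0.5,"z": 1,"rx": 0,"ry": 0,"rz": 0,"fingers": 1},{"x": 103,"y": 0.5,"z": 1,"rx": 0,"ry": 0,"rz": 0,"fingers": 1},{"x": 103,"y": 0.5,"z": 1,"rx": 0,"ry": 0,"rz": 0,"fingers": 1},{"x": 103,"y": 0.5,"z": 1,"rx": 0,"ry": 0,"rz": 0,"fingers": 1}]}}

```text
time_s: 28.3
tool_pos: [0.539, -0.3767, 0.0811]
tool_rot: [180.0, 0.0, 49.9]
force: [0.8, 0.3, -2.7]
grip_width: 0.022
grasp_force: 50.0
```

```bash
python3 - <<'E'
from seg import *
o=sensors.get_obs(); print(o["tool_pos"],o["tool_rot"],o["force"],o["grip_width"],o["joint_velocities"].round(2))
p,R=tool(); tip=p+R.apply([.165,0,-.008]); print("tip",tip)
for n,b in (("top",(325,175,380,228)),("scene",(175,190,232,240))):
    c=snap(n,n+"8"); f0=load(n+"0")["image"].astype(int); d=np.abs(c["image"].astype(int)-f0).sum(2)>60
    # rod's far end: changed pixels furthest along the axis near the expected line
    q=proj(c,tip); e=q-proj(c,tip-.02*R.apply([1,0,0])); e/=np.linalg.norm(e); g=cv2.cvtColor(c["image"],cv2.COLOR_RGB2HSV)[...,1].astype(np.float32)
    s=np.arange(-14,9,1.); P=((q-.5)+s[:,None]*e).astype(np.float32)
    print(n,"exp tip",q.round(1),"S along",cv2.remap(g,P[:,:1],P[:,1:],cv2.INTER_LINEAR)[:,0].round().astype(int))
# bystanders and scraper unchanged?
a,b=[load(x)["image"].astype(int) for x in ("top0","top8")]
for k,(x0,y0,x1,y1) in dict(glue=(85,160,135,200),jar=(240,125,280,165),screw=(420,255,450,335)).items(): print(k,(np.abs(a-b).sum(2)[y0:y1,x0:x1]>60).sum())
E
```

```text
[ 0.53898772 -0.37666021  0.08105402] [1.79998224e+02 9.07763268e-03 4.99159963e+01] [ 0.76807882  0.34723036 -2.6628178 ] 0.02204889526841813 [-0.16  0.01 -0.02 -0.02 -0.02  0.05  0.04]
tip [ 0.64523351 -0.25041739  0.08902788]
top exp tip [346.2 206. ] S along [19 17 18 18 17 18 18 15 17 15 11 11 11 15 35 61 74 75 73 74 73 71 71]
scene exp tip [208.4 238.6] S along [  8  12   9  19   9  18  15  10  11   6   4   4   5   6   7  62 105 113
 114 114 114 115 114]
glue 0
jar 0
screw 2356
```

```bash
python3 - <<'E'
from h import *
for f in ("scene0","scene8","scene6"):
    I=load(f)["image"].astype(int)[170:240,90:130]; m=(I[...,0]>1.8*I[...,1])&(I[...,0]>50)&(I[...,2]<.7*I[...,0])&(I[...,1]<60); y,x=np.nonzero(m); print(f,m.sum(),x.mean()+90 if m.any() else 0,y.mean()+170 if m.any() else 0)
print(sensors.get_obs()["tool_pos"],sensors.get_obs()["time_s"])
E
```

```text
scene0 238 107.51680672268907 192.2310924369748
scene8 236 107.46186440677965 192.1949152542373
scene6 239 107.39748953974896 192.07112970711296
[ 0.53913604 -0.37645164  0.08107006] 28.4
```

The screwdriver hasn't moved; the change there came from the arm passing in front of it. The tip is centred under the lens at 89 mm, so I'll hand in.

```bash
python3 -c "
from cell import workorder
print(workorder.sign_off())"
```

```text
the job is handed in; nothing more can be done
None
```

I handed the job in at about 28 s; sign-off returned no verdict. The chips are off the ledge, the scraper is back on the bench, the gauge went in to its collar and came out, and its tip is now held centred under the lens at about 89 mm, with the bottle, screwdriver and jar unmoved.

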